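# Fish the pressing weight out of the sorter rack with the long hook

### The job

The brass pressing weight has ended up deep in one of the narrow slots of the upright rack. Take the long hook from the tool mat, reach in with it (fingers never touch the weight while any of it is in the rack), catch the weight by the neck under its knob, draw it upright and completely out onto the bench, and lay the whole hook back flat on the mat. Then lift the weight by its knob and set it down gently on the cover glass of the pressing stack, centred and lengthways along the glass, leaving everything else where it stands.

Things in the scene. Friction and masses are not known exactly. Their poses are not given: they have to be found in the camera images.
- rack: Fixed upright sorter, open at top and front, no floor: 5 clear acrylic dividers 230 long x 180 high x 4 mm and a grey back sheet. Origin at bench level, middle of its 230 x 284 mm footprint. Own x runs along the slots from the open front (x -115) to the back (inner face x +111 mm). 4 slots 66 mm wide, centred at y -105, -35, +35, +105 mm. Behind it a flange 35 x 3 mm.
- weight: Pressing weight, loose, 0.5 to 0.8 kg, upright on the bench in a slot, lengthways: brass bar 110 (own x) x 44 (y) x 16 mm high; in its middle a steel neck 12 mm in diameter from z 16 to 54 mm, on it a black round knob 26 mm in diameter (tapering at top and bottom) from z 54 to 76 mm. Origin at the centre of its underside. Slides, friction about 0.5 to 0.7.
- weight_knob (a point): Middle of the weight's knob, on the neck's axis, 65 mm above the weight's underside.
- picker: Long hook, loose, 0.14 kg, lying flat on the mat, 320 mm along its own x. Aluminium handle with a blue band, 20 wide (y) x 18 high x 110 mm, x -160 to -50 mm. Steel shaft 5 mm in diameter, axis at y 0, z 9 mm, on to x +157.5 mm, where the hook (see point picker_hook) turns off to +y. Origin on the shaft's line at the level of the handle's underside. Centre of mass near x -65 mm.
- picker_grip (a point): Grip point on the picker's handle: the blue band, picker x = -65, y = 0, z = 9 mm (mid-height), 222.5 mm behind the axis of the hook's cross bar.
- picker_hook (a point): Middle of the hook's cross bar, picker x +157.5, y +13, z 9 mm. The hook is a flat J of 5 mm rod in the picker's x-y plane: the cross bar runs from the shaft (y 0) to y +26 mm, then the rod returns along -x to x +143.5 mm (axes; ends round, 2.5 mm more). It opens towards the handle, 21 mm clear between shaft and return.
- picker_butt (a point): Butt end of the picker's handle: picker x = -160, y = 0, z = 9 mm.
- mat: Brown leather tool mat, fixed, 380 (x) x 180 (y) x 3 mm. Origin at the centre of its underside.
- press: Pressing stack, fixed: plywood board 190 x 116 x 10 mm, white blotter 182 x 108 x 3 mm, and on top a cover glass 172 (x) x 100 (y) x 4 mm over brown fragments. Top of the glass at z = 17 mm. Origin at the centre of its underside; x along its length.
- binder_yellow: Yellow binder standing in a slot, 155 x 50 x 200 mm high. Origin at the centre of its underside. Bystander.
- binder_red: Red binder standing in a slot, 155 x 45 x 195 mm high. Origin at the centre of its underside. Bystander.
- archive_box: Grey archive box standing in a slot, 155 x 52 x 135 mm high. Origin at the centre of its underside. Bystander.
- brush: Flat brush lying on the mat beside the picker, 170 long (x, from -90 to +80 mm) x 18 x 10 mm. Origin on its underside. Bystander.
- spatula: Spatula lying on the mat beside the picker, 180 long (x, from -90 to +90 mm) x 16 x 9 mm. Origin on its underside. Bystander.
- amber_bottle: Amber glass bottle, 38 mm in diameter, 78 mm high, standing in front of the rack beside the weight's way out. Origin at the centre of its underside. Bystander.
- jar: White jar with a brass lid, 46 mm in diameter, 55 mm high, standing in front of the rack on the other side of the weight's way out. Origin at the centre of its underside. Bystander.
There are look-alikes about, which are no part of the job. Leave any orange or pink look-alike of the weight alone.

How it is judged:
By the outcome, as a careful person would: the job done as asked, in the order asked, and still so for the second after the job is handed in, with the robot touching nothing.
It also fails if it takes over 72 s, if anything falls off the work surface, if the arm or the gripper's body presses on something with over 40 N, if the wrist force passes 120 N, or if a joint passes its speed limit or range.

### The arm

A 6-joint arm with a two-finger parallel gripper is mounted at the origin on the work surface. World frame = base frame: x ahead of the robot, y to its left, z up, the work surface at z = 0. Lengths are in m, angles in rad, forces in N, time in s.
With the tool pointing down it reaches from about 0.35 to 0.975 m from the base axis. Payload 7.1 kg.
Tool frame: the origin (TCP) lies between the finger pads; the fingertips stand 17 mm ahead of it and the grasp point (between the pads) lies 2 mm behind it; z points along the fingers, y is the line along which they close (so a half turn about z gives the same grasp; the last joint's range is limited). The gripper opens to 88 mm and grips with 3 to 60 N. Pads are 20 mm wide; open, the fingers measure 115 mm over their backs; the gripper's body (75 mm by 178 mm) begins 61 mm behind the grasp point.
Start: joints at [-1.218, 0.423, 1.63, -0, 1.089, -0.019], TCP at [0.227, -0.582, 0.24] pointing down, gripper open.
Joint ranges: [-3, 3], [-0.9, 2.11], [0.09, 2.58], [-1.31, 4.45], [0.11, 2.69], [-2.54, 2.54]. Speed limits (rad/s): [2.39, 2.39, 3.01, 3.14, 3.14, 3.14].

### API

Orientations are given as [roll, pitch, yaw] about the fixed x, y, z axes, in that order (R = Rz(yaw) Ry(pitch) Rx(roll)).
In Python, from workcell import arm gives the robot as it stands.
- The arm moves only by the tool send_rows, never from a script. Its argument "commands" is a list of rows, each a list of 7 numbers: the opening, from 0 (shut) to 1 (fully open), then the shift along the tool's x, y, z in cm, then the turn, a rotation vector about the tool's x, y, z in rad. A call has 1 to 5 rows; each row shifts and turns the commanded pose from where the row before left it, along the tool's axes as they then stand; what a row does not reach is not made up. A row lasts 1/8 s, in which the tool goes at most 62.5 mm and 10.7 degrees, less where a joint would pass 70% of its speed; a pose out of reach is approached as far as the arm can. A call is refused whole if a number of a shift passes 6.25 or a number of a turn 0.188, either way. A call with a gripper value outside its range is refused whole. The fingers move at their own pace and stop on an object; the grip force is fixed at half the most. Time passes only in rows, so rows that do not move let the fingers close. It gives the time, the measured TCP pose, the force, the opening and the grip force at its end, in the units of the state.
- arm.get_state(): the state, without advancing time (a new reading comes with each control period).
- arm.camera(name): name is "side" or "top" or "wrist"; returns a dict with "color" (384x512x3 uint8, red, green, blue), "fx", "fy", "cx", "cy" (pixels), "R" (3x3) and "t" (3): a world point X has camera coordinates R X + t. Camera axes: x right, y down, z forward; pixel columns grow to the right and rows downward; lengths in m; the calibration is good to about 2 mm. A picture is of the moment at which its call begins. There is no depth.
- arm.job_done(): hands the job in; it is judged then, once.
The state is a dict: "time": time; "q": joint angles; "qvel": joint speeds; "effort": joint torques, N m; "ee_pos": TCP position; "eef_rot": TCP orientation; "wrist_force": force on the tool from outside, world axes, zero at the start; "ft_torque": the same for the moment, N m; "finger_gap": finger opening in m; "gripper_force": force on a finger pad.
Only numpy, scipy, OpenCV 4.12 (cv2) and the standard library are available. Lean on these libraries where they do the work, as an engineer would, in place of code of your own. Each camera call takes 0.05 s, during which the arm holds its last target. There are 200 camera calls.

## Working session

There is one attempt and no reset: what is moved stays moved. The work goes in short steps, Python scripts to look and compute and a tool call to move; the robot and the scene stay as the last step left them, time stands still between calls to the robot, and variables do not carry over. Pictures are saved under pics/ and viewed, at most 12 in all, crops included, and the job is handed in when it is done.

Besides the shell and the picture viewer there is one more tool, called after "Emit:" as name([rows], argument=value, ...), one row to a line, values as JSON. send_rows: Moves the arm, as the interface text tells. Its arguments: {"type":"object","properties":{"commands":{"type":"array"}},"required":["commands"]}

```bash
ls; mkdir -p pics; cat > h.py <<'E'
import numpy as np,cv2
from workcell import arm
def ray(c,u,v):
    d=np.array([(u-c["cx"])/c["fx"],(v-c["cy"])/c["fy"],1.]);R=np.array(c["R"]);t=np.array(c["t"])
    return -R.T@t,R.T@d
def onz(c,u,v,z):
    o,d=ray(c,u,v);return o+d*(z-o[2])/d[2]
def proj(c,X):
    p=np.array(c["R"])@np.array(X)+np.array(c["t"]);return p[0]/p[2]*c["fx"]+c["cx"],p[1]/p[2]*c["fy"]+c["cy"]
def two(c1,p1,c2,p2):
    o1,d1=ray(c1,*p1);o2,d2=ray(c2,*p2)
    s=np.linalg.lstsq(np.c_[d1,-d2],o2-o1,rcond=None)[0]
    a=o1+s[0]*d1;b=o2+s[1]*d2;return (a+b)/2,np.linalg.norm(a-b)
E
python3 - <<'E'
from h import *
import pickle
C={n:arm.camera(n) for n in("top","side")}
pickle.dump(C,open("c0.pkl","wb"))
im=np.hstack([C["top"]["color"],C["side"]["color"]])[...,::-1]
for n in C:
    cv2.imwrite(f"pics/{n}0.png",cv2.resize(C[n]["color"][...,::-1],(800,600),interpolation=cv2.INTER_CUBIC))
    c=C[n];print(n,c["fx"],c["cx"],c["cy"],-np.array(c["R"]).T@c["t"],np.array(c["R"])[2])
print(arm.get_state())
E
```

```text
pics
top 352.1045967465707 257.0071249340496 190.73829904566432 [0.27625297 0.05154147 1.08778078] [ 0.22396384  0.00805247 -0.97456419]
side 493.9528276465131 252.62193472695793 193.61544755537975 [0.09836606 0.40542821 1.34266071] [ 0.30046635 -0.25200522 -0.91989855]
{'time': 0.1, 'q': array([-1.21800214e+00,  4.23754772e-01,  1.63056124e+00,  4.20286299e-06,
        1.08858302e+00, -1.90277524e-02]), 'qvel': array([ 9.31367110e-04,  2.40593763e-04, -1.95107106e-03,  5.18511479e-04,
       -1.02758738e-03,  7.05413518e-05]), 'effort': array([-9.35460994e-04, -5.45615101e+01, -2.74325734e+01,  6.44782651e-02,
        1.87880028e-02, -3.12550173e-05]), 'ee_pos': array([ 0.2269254 , -0.58186922,  0.23900599]), 'eef_rot': array([-3.14028658e+00, -2.85763201e-05,  3.71819972e-01]), 'wrist_force': array([0.20605791, 0.27279709, 0.37586457]), 'ft_torque': array([ 0.02297437,  0.01132217, -0.00167554]), 'gripper_force': 0.0, 'finger_gap': 0.08750206238469824}
```

View pics/top0.png

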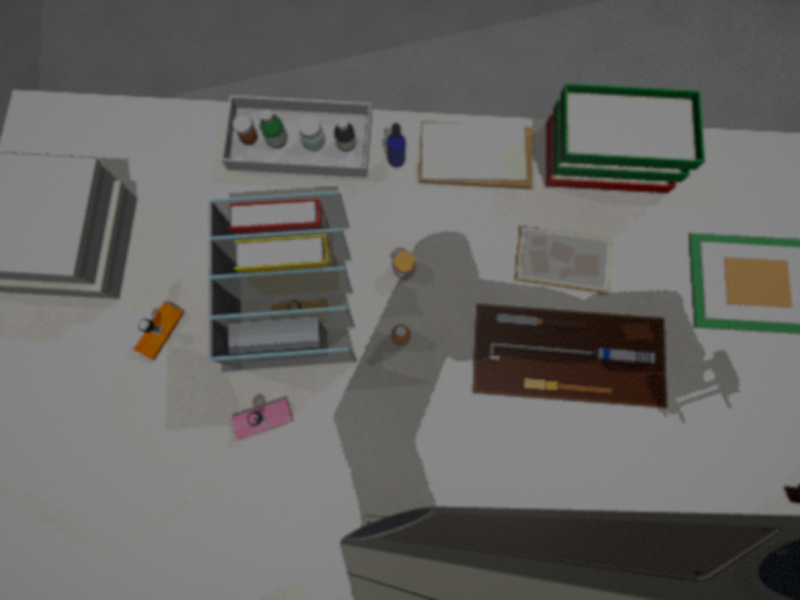

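View pics/side0.png

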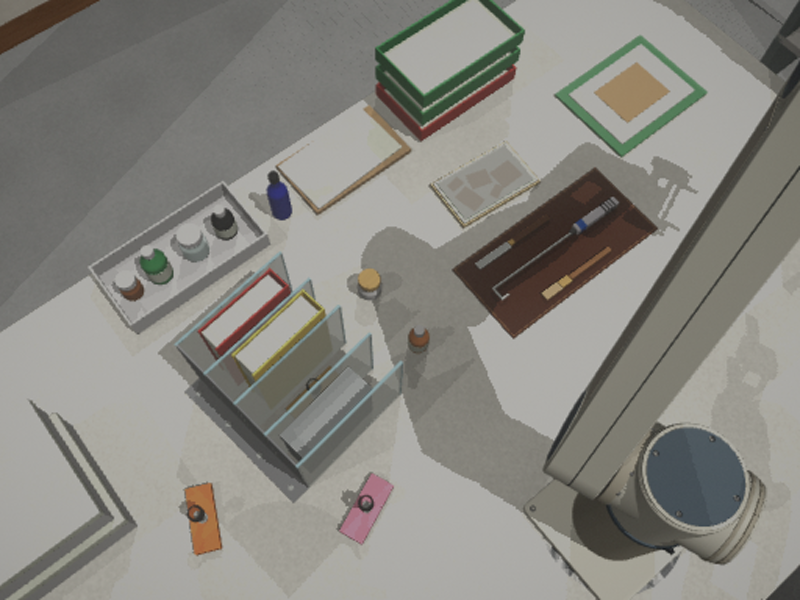

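The top view shows four candidates for the weight, in 800x600 pixels. Orange is at (160,328) and pink at (262,417), both outside the rack. The brass bar is at (298,304), in the slot between the yellow binder and the grey box. Only the brass one is in the rack, so it fits. The picker lies along the mat, with its hook at (493,352) and blue band at (605,354). The jar is at (403,262), the bottle at (400,335) and the press at (563,258). I'll confirm in an enlarged crop.

```bash
python3 - <<'E'
from h import *
import pickle
C=pickle.load(open("c0.pkl","rb"))
def crop(n,x,y,w,h):
    return cv2.resize(C[n]["color"][y:y+h,x:x+w,::-1],(390,290),interpolation=cv2.INTER_CUBIC)
a=np.hstack([crop("top",130,155,121,90),crop("side",160,210,94,70)])
b=np.hstack([crop("top",300,185,134,100),crop("side",285,105,134,100)])
cv2.imwrite("pics/crop0.png",np.clip(np.vstack([a,b])*1.5,0,255).astype(np.uint8))
E
```

```text
(no output)
```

View pics/crop0.png

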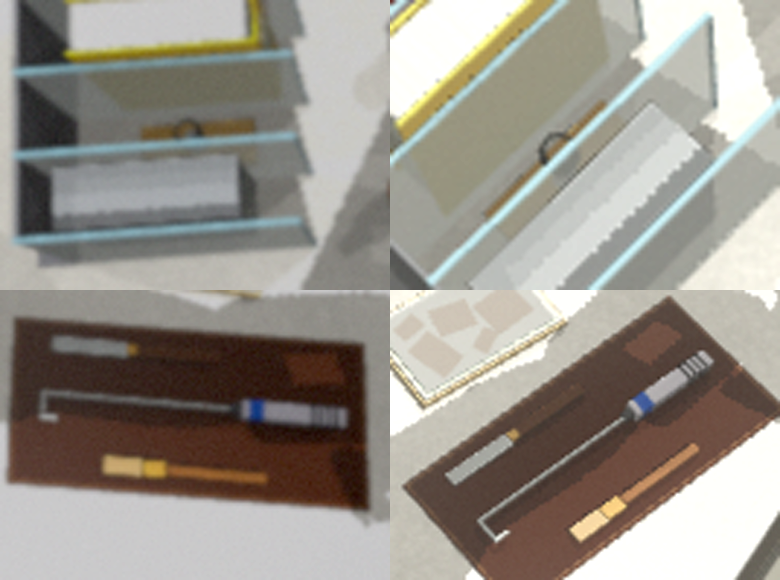

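The crop confirms the brass bar with a black knob in the slot between the yellow binder and the grey box (top ≈(188,195), side ≈(200,246) native). The picker's hook corner is at ≈(314,221) and its blue band at ≈(388,226) in top. Now I'll measure.

```bash
python3 - <<'E'
from h import *
import pickle
np.set_printoptions(precision=4,suppress=True)
C=pickle.load(open("c0.pkl","rb"));T,S=C["top"],C["side"]
def sub(n,x,y,w,h):return cv2.cvtColor(C[n]["color"][y:y+h,x:x+w],cv2.COLOR_RGB2HSV),np.array([x,y])
def cen(m,o):
    n,l,st,ce=cv2.connectedComponentsWithStats(m.astype(np.uint8))
    i=1+np.argmax(st[1:,4]);return ce[i]+o,st[i],(l==i)
# blue band
P={}
for n,b in (("top",(300,185,134,100)),("side",(285,105,134,100))):
    h,o=sub(n,*b);m=(abs(h[...,0].astype(int)-112)<10)&(h[...,1]>130)&(h[...,2]>50)
    P[n],st,_=cen(m,o);print("band",n,P[n],st,"onz .015",onz(C[n],*P[n],.018))
print("band tri",two(T,P["top"],S,P["side"]))
# handle+shaft by bright unsaturated in the mat
for n,b in (("top",(300,185,134,100)),("side",(285,105,134,100))):
    h,o=sub(n,*b)
    v=h[...,2].astype(int);s=h[...,1]
    matm=(s>70)
    m=(s<60)&(v>60)
    k,l,st,ce=cv2.connectedComponentsWithStats(m.astype(np.uint8))
    for i in range(1,k):
        if 20<st[i,4]<3000:print(n,"comp",ce[i]+o,st[i])
print("knob",two(T,(188.3,195.3),S,(200.3,246.2)))
for p in((173.4,196),(207.6,194.7)):print("bar end",onz(T,*p,.016))
k=lambda x,y,n,x0,y0,s:(x0+x/s,y0+y/s)
# side bar ends
for p in((487-390,215),(605-390,103)):print("bar end side",onz(S,160+p[0]/4.149,210+p[1]/4.143,.016))
# dividers top edge z .18 : top crop 800px coords
for a,b in(((212,277),(343,268)),((212,318),(345,310)),((212,236),(343,229)),((212,358),(352,351)),((211,203),(340,191))):
    print("div",onz(T,a[0]/1.5625,a[1]/1.5625,.18),onz(T,b[0]/1.5625,b[1]/1.5625,.18))
for nm,a,b,z in(("jar",(403,260),(369,279),.055),("bottle",(400,330),(419,328),.078)):
    a=np.array(a)/1.5625;b=np.array(b)/1.5625
    print(nm,onz(T,*a,z),onz(S,*b,z),two(T,a,S,b))
for a in((517,227),(611,237),(607,290),(515,279)):print("press",onz(T,*(np.array(a)/1.5625),.013))
for a in((475,305),(664,318),(666,407),(474,392)):print("mat",onz(T,*(np.array(a)/1.5625),.003))
for p in((42,104),(257,120),(347,126),(42,125)):print("picker",onz(T,300+p[0]/2.91,185+p[1]/2.9,.012))
for p in((482-390,522-290),(641-390,405-290),(708-390,355-290)):print("pickerS",onz(S,285+p[0]/2.91,105+p[1]/2.9,.012))
E
```

```text
band top [387.5 226. ] [86 38  4  7 28] onz .015 [ 0.4354 -0.3437  0.018 ]
band side [371.5789 142.6842] [84 35  6  6 19] onz .015 [ 0.436  -0.3477  0.018 ]
band tri (array([ 0.4323, -0.3379,  0.0346]), np.float64(0.0013021471034147798))
top comp [330.7302 203.9048] [ 18  16  26   7 126]
top comp [319.5263 224.1579] [13 35 23 11 57]
top comp [401.7941 227.1176] [ 91  39  24   7 136]
side comp [383.5269 134.9401] [ 87  21  25  20 167]
side comp [368.6818 145.8182] [81 38  6  7 22]
side comp [393.4145 185.434 ] [  59   43   75   57 2152]
side comp [336.1227 170.546 ] [ 30  44  51  43 163]
side comp [315.1486 163.1622] [ 19  50  24  18 148]
knob (array([0.484 , 0.2621, 0.0671]), np.float64(0.0018443498078183117))
bar end [0.4904 0.3189 0.016 ]
bar end [0.5008 0.2132 0.016 ]
bar end side [0.4914 0.3191 0.016 ]
bar end side [0.505 0.211 0.016]
div [0.5025 0.3838 0.18  ] [0.5317 0.1623 0.18  ]
div [0.4318 0.3742 0.18  ] [0.4586 0.1529 0.18  ]
div [0.5757 0.3938 0.18  ] [0.602  0.1681 0.18  ]
div [0.3651 0.3652 0.18  ] [0.3902 0.1358 0.18  ]
div [0.6364 0.4038 0.18  ] [0.6726 0.1792 0.18  ]
jar [0.59   0.0617 0.055 ] [0.585  0.0601 0.055 ] (array([0.5869, 0.0611, 0.0568]), np.float64(0.004992034562806913))
bottle [0.4473 0.0593 0.078 ] [0.4469 0.0561 0.078 ] (array([0.445 , 0.059 , 0.0874]), np.float64(0.0014159326790525702))
press [ 0.6878 -0.1692  0.013 ]
press [ 0.6776 -0.363   0.013 ]
press [ 0.5643 -0.3519  0.013 ]
press [ 0.5762 -0.1663  0.013 ]
mat [ 0.5199 -0.0883  0.003 ]
mat [ 0.5156 -0.4688  0.003 ]
mat [ 0.3393 -0.4641  0.003 ]
mat [ 0.3464 -0.0912  0.003 ]
picker [ 0.439  -0.1215  0.012 ]
picker [ 0.4352 -0.3484  0.012 ]
picker [ 0.4344 -0.4431  0.012 ]
picker [ 0.4166 -0.122   0.012 ]
pickerS [ 0.4366 -0.1242  0.012 ]
pickerS [ 0.4332 -0.3455  0.012 ]
pickerS [ 0.4323 -0.4444  0.012 ]
```

Emit:
send_rows([
  [0.4,0,0,0,0,0,-0.17],
  [0.4,0,0,0,0,0,-0.17],
  [0.4,0,0,0,0,0,-0.17],
  [0.4,0,0,0,0,0,-0.17],
  [0.4,0,0,0,0,0,-0.17],
])

```text
time: 0.72
ee_pos: [0.227, -0.582, 0.2392]
eef_rot: [-3.141, -0.001, 1.227]
wrist_force: [-0.6, -0.6, 0.9]
finger_gap: 0.0413
gripper_force: 0.0
```

Emit:
send_rows([
  [0.4,0,0,0,0,0,-0.17],
  [0.4,0,0,0,0,0,-0.165],
  [0.4,3,2.55,1.4,0,0,0],
  [0.4,3,2.55,1.4,0,0,0],
  [0.4,3,2.55,1.4,0,0,0],
])

```text
time: 1.35
ee_pos: [0.3053, -0.4923, 0.197]
eef_rot: [-3.141, -0.0, 1.556]
wrist_force: [-0.5, 1.1, -0.2]
finger_gap: 0.0352
gripper_force: 0.0
```

Emit:
send_rows([
  [0.4,3,2.55,1.4,0,0,0],
  [0.4,3,2.55,1.4,0,0,0],
  [0.4,3,2.55,1.4,0,0,0],
  [0.4,3,2.55,1.4,0,0,0],
  [0.4,3,2.55,1.4,0,0,0],
])

```text
time: 1.98
ee_pos: [0.435, -0.3441, 0.127]
eef_rot: [-3.141, -0.0, 1.557]
wrist_force: [0.0, 0.4, -0.3]
finger_gap: 0.0353
gripper_force: 0.0
```

```bash
python3 - <<'E'
from h import *
import pickle
np.set_printoptions(precision=4,suppress=True)
c=arm.camera("wrist");pickle.dump(c,open("w1.pkl","wb"))
im=c["color"];cv2.imwrite("pics/w1.png",im[...,::-1])
h=cv2.cvtColor(im,cv2.COLOR_RGB2HSV);m=(abs(h[...,0].astype(int)-112)<10)&(h[...,1]>130)&(h[...,2]>50)
n,l,st,ce=cv2.connectedComponentsWithStats(m.astype(np.uint8));i=1+np.argmax(st[1:,4]) if n>1 else 0
print(st[i],ce[i],onz(c,*ce[i],.021));
if n>1: 
    r=cv2.minAreaRect(np.argwhere(l==i)[:,::-1].astype(np.float32));print([onz(c,*p,.021)[:2] for p in cv2.boxPoints(r)])
E
```

```text
[244 187  22  15 301] [254.8837 194.4518] [ 0.4344 -0.3454  0.021 ]
[array([ 0.4243, -0.338 ]), array([ 0.444 , -0.3382]), array([ 0.4439, -0.352 ]), array([ 0.4239, -0.3517])]
```

View pics/w1.png

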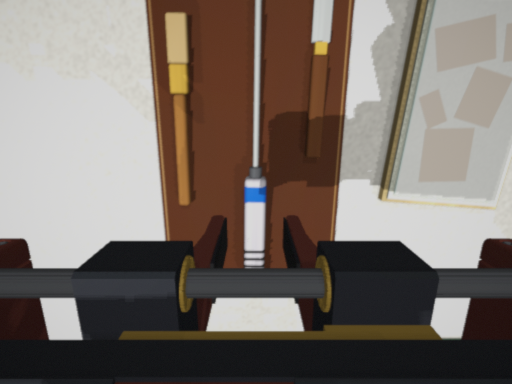

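Emit:
send_rows([
  [0.4,-0.1,0,3,0,0,0],
  [0.4,0,0,3,0,0,0],
  [0.4,0,0,2.5,0,0,0],
  [0.4,0,0,1.5,0,0,0],
  [0.4,0,0,0.6,0,0,0],
])

```text
time: 2.65
ee_pos: [0.4341, -0.346, 0.0209]
eef_rot: [-3.141, -0.001, 1.557]
wrist_force: [-0.7, 0.9, 0.1]
finger_gap: 0.0355
gripper_force: 0.0
```

Emit:
send_rows([
  [0,0,0,0,0,0,0],
  [0,0,0,0,0,0,0],
  [0,0,0,0,0,0,0],
  [0,0,0,0,0,0,0],
])

```text
time: 3.15
ee_pos: [0.4348, -0.3465, 0.0224]
eef_rot: [3.141, 0.001, 1.557]
wrist_force: [-1.4, 0.3, 4.5]
finger_gap: 0.0195
gripper_force: 30.0
```

Emit:
send_rows([
  [0,0,0,-2,0,0,0],
  [0,0,0,-4,0,0,0],
  [0,0,0,-4,0,0,0],
  [0,0,0,0,0,0,0],
])

```text
time: 3.65
ee_pos: [0.4361, -0.3476, 0.1256]
eef_rot: [3.136, 0.004, 1.557]
wrist_force: [0.5, -0.2, -1.2]
finger_gap: 0.0198
gripper_force: 29.9
```

Emit:
send_rows([
  [0,0,0,0,0,0,-0.067],
  [0,3.6,2.3,0,0,0,-0.067],
  [0,3.6,2.3,0,0,0,0],
  [0,3.6,2.3,0,0,0,0],
  [0,3.6,2.3,0,0,0,0],
])

```text
time: 4.28
ee_pos: [0.5108, -0.192, 0.121]
eef_rot: [-3.14, -0.001, 1.691]
wrist_force: [0.4, 0.1, -1.3]
finger_gap: 0.0197
gripper_force: 29.9
```

Emit:
send_rows([
  [0,3.6,2.3,0,0,0,0],
  [0,3.6,2.3,0,0,0,0],
  [0,0,0,0,0,0,0],
  [0,0,0,0,0,0,0],
])

```text
time: 4.78
ee_pos: [0.5473, -0.1166, 0.1211]
eef_rot: [-3.14, -0.0, 1.691]
wrist_force: [1.1, -0.1, -1.3]
finger_gap: 0.0198
gripper_force: 29.9
```

```bash
python3 - <<'E'
from h import *
import pickle
np.set_printoptions(precision=4,suppress=True)
C={n:arm.camera(n) for n in("top","side","wrist")};pickle.dump(C,open("c1.pkl","wb"))
s=arm.get_state();print(s["ee_pos"],s["eef_rot"])
# predicted hook pts
p=s["ee_pos"];y=s["eef_rot"][2];d=np.array([np.cos(y),np.sin(y),0]);e=np.array([np.sin(y),-np.cos(y),0])
for n in C:
    for nm,X in(("corner",p+.2225*d-[0,0,.01]),("tip",p+.2085*d-.026*e-[0,0,.01])):print(n,nm,proj(C[n],X))
def crop(n,x,y,w,h):
    return cv2.resize(C[n]["color"][y:y+h,x:x+w,::-1],(400,300),interpolation=cv2.INTER_CUBIC)
u,v=map(int,proj(C["top"],p+.2*d));u2,v2=map(int,proj(C["side"],p+.2*d))
print((u-60,v-45),(u2-60,v2-45))
a=np.hstack([crop("top",u-60,v-45,120,90),crop("side",u2-60,v2-45,120,90)])
b=np.hstack([crop("wrist",156,0,200,150),crop("top",130,155,121,90)])
cv2.imwrite("pics/crop1.png",np.clip(np.vstack([a,b])*1.4,0,255).astype(np.uint8))
E
```

```text
[ 0.5474 -0.1175  0.1215] [-3.1409 -0.0001  1.6894]
top corner (np.float64(242.10800513809804), np.float64(182.90203130219305))
top tip (np.float64(247.49457826426826), np.float64(191.46882304092574))
side corner (np.float64(237.68300596018634), np.float64(195.65319620759965))
side tip (np.float64(248.16595169474456), np.float64(198.48217554593657))
wrist corner (np.float64(256.92404226732475), np.float64(-276.44772623984744))
wrist tip (np.float64(194.55508634387942), np.float64(-229.3879991607402))
(189, 136) (183, 143)
```

View pics/crop1.png

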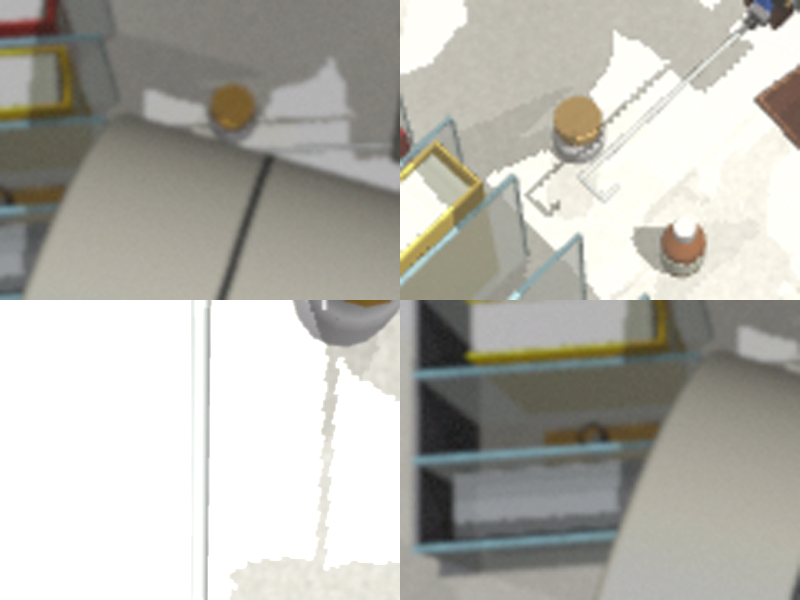

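The side view shows the hook corner at native (237.6,196), which matches the prediction within 1 px. The knob sits in its slot as before. Next I go in above the knob, slightly to the +x side.

Emit:
send_rows([
  [0,4,0.1,0,0,0,0],
  [0,4,0.1,0,0,0,0],
  [0,4,0.1,0,0,0,0],
  [0,4,0,0,0,0,0],
  [0,4.2,0,0,0,0,0],
])

```text
time: 5.55
ee_pos: [0.5267, 0.0845, 0.1218]
eef_rot: [3.141, 0.0, 1.689]
wrist_force: [1.4, -1.5, -1.4]
finger_gap: 0.0197
gripper_force: 29.9
```

Emit:
send_rows([
  [0,0,0,0,0,0,0],
  [0,0,0,0,0,0,0],
])

```text
time: 5.8
ee_pos: [0.5269, 0.0835, 0.1217]
eef_rot: [-3.141, 0.0, 1.69]
wrist_force: [0.7, 0.1, -2.0]
finger_gap: 0.0197
gripper_force: 29.9
```

```bash
cat > look.py <<'E'
from h import *
import pickle,sys
np.set_printoptions(precision=4,suppress=True)
def look(k,box,box2):
    C={n:arm.camera(n) for n in("top","side")};pickle.dump(C,open(f"c{k}.pkl","wb"))
    s=arm.get_state();print(s["ee_pos"],s["eef_rot"])
    p=s["ee_pos"];y=s["eef_rot"][2];d=np.array([np.cos(y),np.sin(y),0]);e=np.array([np.sin(y),-np.cos(y),0])
    for n in C:
        for nm,X in(("corner",p+.2225*d-[0,0,.01]),("tip",p+.2085*d-.026*e-[0,0,.01])):print(n,nm,X,np.round(proj(C[n],X),1))
    def crop(n,x,y,w,h):
        return cv2.resize(C[n]["color"][y:y+h,x:x+w,::-1],(400,400*h//w),interpolation=cv2.INTER_CUBIC)
    a=np.hstack([crop("top",*box),crop("side",*box2)])
    cv2.imwrite(f"pics/crop{k}.png",np.clip(a*1.4,0,255).astype(np.uint8))
E
python3 -c "
from look import *
look(2,(150,160,80,80),(165,205,80,80))"
```

```text
[0.527  0.0831 0.1217] [-3.1415  0.0002  1.6892]
top corner [0.5007 0.304  0.1117] [171.4 185.7]
top tip [0.4766 0.287  0.1117] [176.4 194.4]
side corner [0.5007 0.304  0.1117] [181.6 245.8]
side tip [0.4766 0.287  0.1117] [192.4 248.9]
```

View pics/crop2.png

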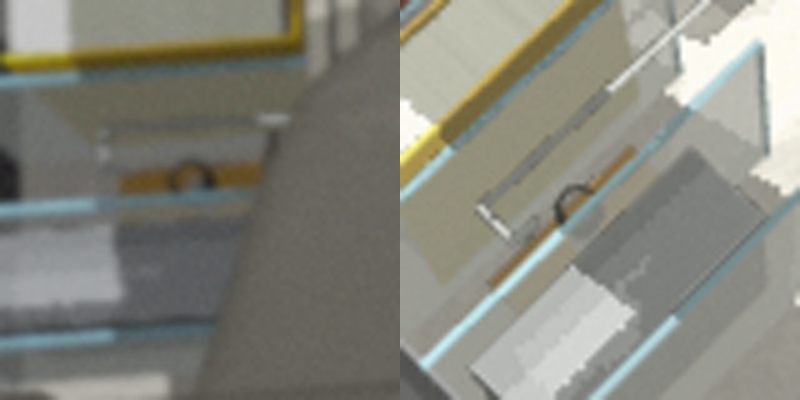

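The top view shows the hook corner at native (170.6,186), behind and to the +x side of the knob at (188.4,195.6). The shaft clears both the knob and the divider. I lower it behind the knob.

Emit:
send_rows([
  [0,0,0,2,0,0,0],
  [0,0,0,2,0,0,0],
  [0,0,0,2,0,0,0],
  [0,0,0,1.5,0,0,0],
  [0,0,0,0,0,0,0],
])

```text
time: 6.52
ee_pos: [0.5263, 0.0836, 0.0457]
eef_rot: [-3.139, 0.0, 1.69]
wrist_force: [0.7, 0.9, -0.5]
finger_gap: 0.0198
gripper_force: 29.9
```

```bash
python3 -c "
from look import *
look(3,(150,160,80,80),(165,205,80,80))
s=arm.get_state();print(s['wrist_force'],s['ft_torque'])
C=pickle.load(open('c3.pkl','rb'))
print(two(C['top'],(188.4,195.5),C['side'],(200.4,246.4)),onz(C['top'],188.4,195.5,.065),onz(C['side'],200.4,246.4,.065))"
```

```text
[0.5272 0.0841 0.0469] [3.1414 0.     1.6902]
top corner [0.5007 0.305  0.0369] [176.8 191.6]
top tip [0.4765 0.288  0.0369] [181.5 199.6]
side corner [0.5007 0.305  0.0369] [184.7 254.1]
side tip [0.4765 0.288  0.0369] [195.  257.1]
[ 0.3199  0.124  -1.3873] [-0.0808 -0.0422  0.0544]
(array([0.4838, 0.262 , 0.0657]), np.float64(0.0017372625878496971)) [0.4848 0.2624 0.065 ] [0.4831 0.2617 0.065 ]
```

View pics/crop3.png

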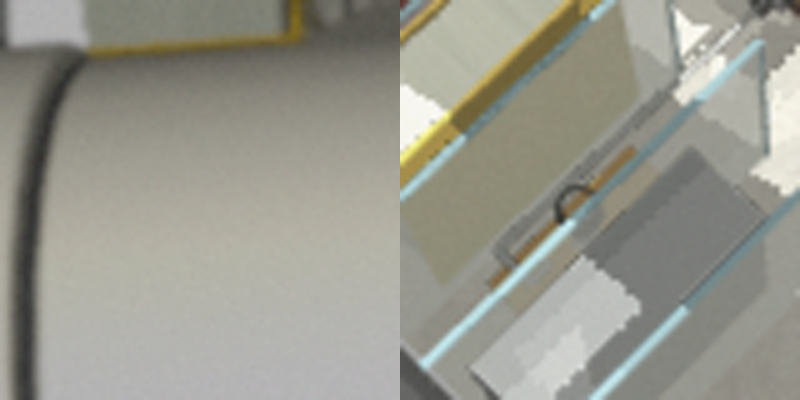

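The side view shows the hook corner at native (184.6,254), low behind the knob and as predicted. I shift sideways 8.5 mm and pull gently.

Emit:
send_rows([
  [0,0,-0.45,0,0,0,0],
  [0,0,-0.4,0,0,0,0],
  [0,-1.5,0,0,0,0,0],
  [0,-1.3,0,0,0,0,0],
  [0,-0.5,0,0,0,0,0],
])

```text
time: 7.25
ee_pos: [0.5227, 0.0494, 0.0468]
eef_rot: [3.141, -0.0, 1.689]
wrist_force: [-0.8, 4.0, -2.0]
finger_gap: 0.0197
gripper_force: 29.9
```

Emit:
send_rows([
  [0,-0.5,0,0,0,0,0],
  [0,-0.8,0,0,0,0,0],
  [0,-1,0,0,0,0,0],
  [0,-1,0,0,0,0,0],
  [0,-1,0,0,0,0,0],
])

```text
time: 7.88
ee_pos: [0.5276, 0.0072, 0.0467]
eef_rot: [-3.141, -0.0, 1.691]
wrist_force: [0.1, 3.5, -1.7]
finger_gap: 0.0197
gripper_force: 29.9
```

```bash
python3 -c "
from look import *
look(4,(150,160,80,80),(175,185,80,80))
s=arm.get_state();print(s['wrist_force'],s['ft_torque'])"
```

```text
[0.5277 0.0067 0.0467] [3.1415 0.0005 1.6901]
top corner [0.5013 0.2276 0.0367] [202.  192.9]
top tip [0.4771 0.2106 0.0367] [206.9 200.9]
side corner [0.5013 0.2276 0.0367] [207.3 237.1]
side tip [0.4771 0.2106 0.0367] [217.5 239.9]
[ 0.4222 -0.6127 -1.5385] [-0.0413 -0.0793 -0.0255]
```

View pics/crop4.png

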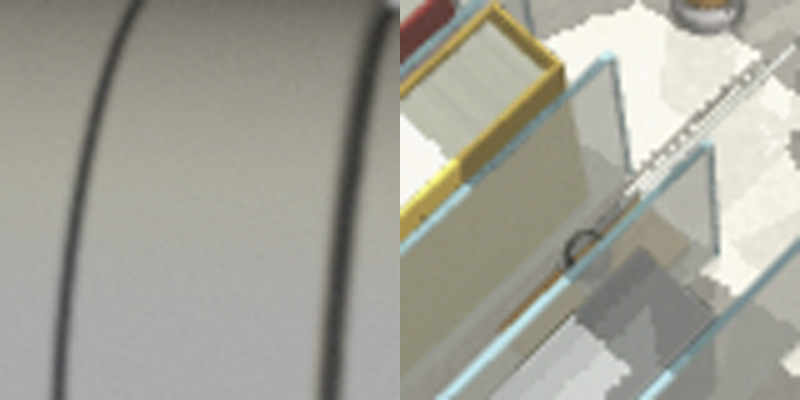

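The knob is now at native side (212,235), upright and moving with the hook. I continue the draw.

Emit:
send_rows([
  [0,-1,0,0,0,0,0],
  [0,-1.5,0,0,0,0,0],
  [0,-1.5,0,0,0,0,0],
  [0,-1.5,0,0,0,0,0],
  [0,-1.5,0,0,0,0,0],
])

```text
time: 8.6
ee_pos: [0.536, -0.0628, 0.0466]
eef_rot: [-3.141, -0.0, 1.69]
wrist_force: [-0.3, 2.8, -2.0]
finger_gap: 0.0198
gripper_force: 29.9
```

Emit:
send_rows([
  [0,-1.5,0,0,0,0,0],
  [0,-1.5,0,0,0,0,0],
  [0,-1.5,0,0,0,0,0],
  [0,-1.5,0,0,0,0,0],
  [0,-1.5,0,0,0,0,0],
])

```text
time: 9.22
ee_pos: [0.5449, -0.137, 0.0466]
eef_rot: [-3.141, -0.0, 1.691]
wrist_force: [0.2, 3.7, -1.8]
finger_gap: 0.0197
gripper_force: 29.9
```

Emit:
send_rows([
  [0,-1.5,0,0,0,0,0],
  [0,-1.5,0,0,0,0,0],
  [0,-1.5,0,0,0,0,0],
  [0,-1.5,0,0,0,0,0],
  [0,-1.5,0,0,0,0,0],
])

```text
time: 9.85
ee_pos: [0.554, -0.2114, 0.0467]
eef_rot: [-3.141, -0.0, 1.691]
wrist_force: [-0.1, 2.7, -1.7]
finger_gap: 0.0197
gripper_force: 29.9
```

Emit:
send_rows([
  [0,-0.5,0,0,0,0,0],
  [0,0,0,0,0,0,0],
])

```text
time: 10.1
ee_pos: [0.5547, -0.2161, 0.0467]
eef_rot: [3.141, 0.001, 1.69]
wrist_force: [0.2, -0.3, -0.9]
finger_gap: 0.0192
gripper_force: 29.9
```

```bash
python3 -c "
from look import *
look(5,(150,160,180,120),(190,120,180,120))
s=arm.get_state();print(s['wrist_force'],s['ft_torque'])"
```

```text
[ 0.5547 -0.2156  0.0468] [3.1411 0.0005 1.691 ]
top corner [0.528  0.0053 0.0368] [275.1 188.5]
top tip [ 0.5039 -0.0117  0.0368] [280.3 196.5]
side corner [0.528  0.0053 0.0368] [263.4 184.4]
side tip [ 0.5039 -0.0117  0.0368] [273.2 187.1]
[ 0.7542  1.0842 -0.7687] [-0.0233 -0.0594 -0.0343]
```

View pics/crop5.png

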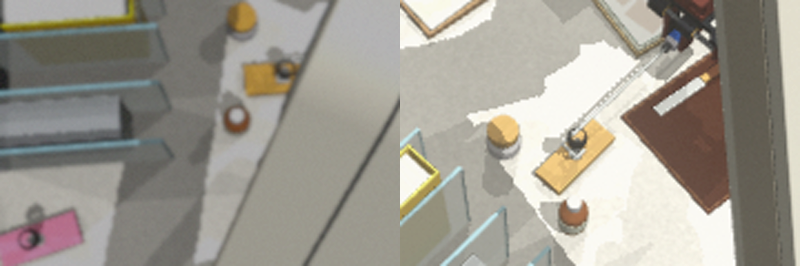

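```bash
cat > meas.py <<'E'
from h import *
np.set_printoptions(precision=4,suppress=True)
def knob_bar(C,approx):
    out={}
    for n in C:
        c=C[n];h=cv2.cvtColor(c["color"],cv2.COLOR_RGB2HSV).astype(int)
        u,v=proj(c,approx);Y,X=np.mgrid[:384,:512]
        near=(abs(X-u)<9)&(abs(Y-v)<9)
        m=near&(h[...,2]<75)
        k,l,st,ce=cv2.connectedComponentsWithStats(m.astype(np.uint8))
        if k>1:
            i=1+np.argmax(st[1:,4]);out[n]=ce[i];print(n,"knob",ce[i],st[i],onz(c,*ce[i],.065+approx[2]-.065))
        near=(abs(X-u)<40)&(abs(Y-v)<40)
        m=near&(h[...,0]>12)&(h[...,0]<26)&(h[...,1]>110)&(h[...,2]>80)
        k,l,st,ce=cv2.connectedComponentsWithStats(m.astype(np.uint8))
        for i in range(1,k):
            if st[i,4]>60:
                pts=np.argwhere(l==i)[:,::-1];P=np.array([onz(c,*p,.016+approx[2]-.065)[:2] for p in pts],np.float32)
                r=cv2.minAreaRect(P);print(n,"bar?",st[i],np.round(r[0],4),np.round(r[1],4),r[2])
    if len(out)==2:print("tri",two(C["top"],out["top"],C["side"],out["side"]))
E
python3 -c "
from meas import *
import pickle
C=pickle.load(open('c5.pkl','rb'));knob_bar(C,np.array([.516,-.003,.065]))"
```

```text
top knob [279.5217 191.7826] [274 184  14  16  69] [ 0.5121 -0.0072  0.065 ]
top bar? [253 161  12  13 116] [0.5991 0.0592] [0.0397 0.0341] 33.394752502441406
top bar? [260 189  21  14 208] [0.5098 0.0192] [0.0414 0.0622] 3.3880820274353027
side knob [268.7742 183.9355] [265 179   9   9  31] [0.5104 0.0009 0.065 ]
side bar? [230 173  13  12 124] [0.6003 0.0499] [0.0355 0.0359] 51.660377502441406
side bar? [252 175  34  32 358] [ 0.5118 -0.0024] [0.0406 0.1063] 8.119747161865234
tri (array([ 0.5195, -0.0087,  0.0351]), np.float64(0.001049471549679494))
```

Emit:
send_rows([
  [0,1.2,0,0,0,0,0],
  [0,1.3,0,0,0,0,0],
  [0,1.2,0,0,0,0,0],
  [0,0,0.4,0,0,0,0],
  [0,0,0.3,0,0,0,0],
])

```text
time: 10.82
ee_pos: [0.5576, -0.1778, 0.0468]
eef_rot: [3.141, 0.0, 1.691]
wrist_force: [-0.9, 0.2, -0.6]
finger_gap: 0.0197
gripper_force: 29.9
```

Emit:
send_rows([
  [0,0,0,-1,0,0,0],
  [0,0,0,-2,0,0,0],
  [0,0,0,-2,0,0,0],
  [0,0,0,-2,0,0,0],
  [0,0,0,-1.5,0,0,0],
])

```text
time: 11.45
ee_pos: [0.5575, -0.1782, 0.134]
eef_rot: [3.14, 0.001, 1.691]
wrist_force: [0.0, 0.2, -1.8]
finger_gap: 0.0197
gripper_force: 29.9
```

```bash
python3 -c "
from meas import *
C={'side':arm.camera('side')};knob_bar(C,np.array([.512,-.001,.065]));s=arm.get_state();print(s['ee_pos'],s['wrist_force'],s['eef_rot'])"
```

```text
side knob [268.9259 184.1111] [266 180   8   7  27] [0.5097 0.0009 0.065 ]
side bar? [230 173  13  12 111] [0.6003 0.0499] [0.0355 0.0358] 51.413841247558594
side bar? [252 175  34  32 363] [ 0.5115 -0.0024] [0.0404 0.1065] 6.63742733001709
[ 0.5584 -0.1785  0.1355] [0.9519 0.7752 0.1109] [3.1375 0.0019 1.6906]
```

Emit:
send_rows([
  [0,-3.05,-2.87,0,0,0,0],
  [0,-3.05,-2.87,0,0,0,0],
  [0,-3.05,-2.87,0,0,0,0],
  [0,-3.05,-2.87,0,0,0,0],
  [0,-3.05,-2.87,0,0,0,0],
])

```text
time: 12.12
ee_pos: [0.4318, -0.3475, 0.1319]
eef_rot: [3.141, 0.0, 1.691]
wrist_force: [0.7, -0.2, -1.1]
finger_gap: 0.0201
gripper_force: 29.9
```

Emit:
send_rows([
  [0,0,0,0,0,0,0.067],
  [0,0,0,0,0,0,0.067],
  [0,0,0,2,0,0,0],
  [0,0,0,2,0,0,0],
  [0,0,0,0,0,0,0],
])

```text
time: 12.75
ee_pos: [0.4318, -0.3458, 0.0906]
eef_rot: [-3.139, -0.002, 1.557]
wrist_force: [-0.3, -0.2, -1.4]
finger_gap: 0.0197
gripper_force: 29.9
```

```bash
python3 -c "
from h import *
s=arm.get_state();print(s['ee_pos'],s['wrist_force'],s['eef_rot'],s['ft_torque'])"
```

```text
[ 0.43184657 -0.34576567  0.09064417] [-0.34521689 -0.18619514 -1.38317486] [-3.13927916e+00 -1.87499430e-03  1.55665513e+00] [-0.02663432 -0.11489164 -0.01474935]
```

Emit:
send_rows([
  [0,0,0.25,2,0,0,0],
  [0,0,0,2,0,0,0],
  [0,0,0,1.5,0,0,0],
  [0,0,0,0.8,0,0,0],
  [0,0,0,0.35,0,0,0],
])

```text
time: 13.38
ee_pos: [0.4353, -0.3465, 0.0248]
eef_rot: [-3.141, -0.0, 1.557]
wrist_force: [0.1, -0.0, 0.0]
finger_gap: 0.0196
gripper_force: 29.9
```

Emit:
send_rows([
  [0,0,0,0.15,0,0,0],
  [0,0,0,0,0,0,0],
])

```text
time: 13.62
ee_pos: [0.4355, -0.3467, 0.024]
eef_rot: [3.141, 0.0, 1.557]
wrist_force: [-0.3, -0.3, -1.1]
finger_gap: 0.0201
gripper_force: 29.9
```

Emit:
send_rows([
  [0,0,0,0.15,0,0,0],
  [0,0,0,0,0,0,0],
  [0.4,0,0,0,0,0,0],
  [0.4,0,0,0,0,0,0],
  [0.4,0,0,0,0,0,0],
])

```text
time: 14.25
ee_pos: [0.4353, -0.3465, 0.0222]
eef_rot: [3.141, 0.0, 1.557]
wrist_force: [-0.2, -0.6, -0.5]
finger_gap: 0.0352
gripper_force: 0.0
```

Emit:
send_rows([
  [0.4,0,0,-1,0,0,0],
  [0.4,0,0,-3,0,0,0],
  [0.4,0,0,-4,0,0,0],
  [0.4,0,0,-4,0,0,0],
  [0.4,0,0,-4,0,0,0],
])

```text
time: 14.88
ee_pos: [0.4352, -0.3464, 0.1842]
eef_rot: [3.141, 0.0, 1.557]
wrist_force: [0.7, -0.6, 0.8]
finger_gap: 0.0348
gripper_force: 0.0
```

```bash
python3 - <<'E'
from meas import *
import pickle
s=arm.get_state();print(s['ee_pos'],s['wrist_force'],s['eef_rot'])
C={n:arm.camera(n) for n in("top","side","wrist")};pickle.dump(C,open("c6.pkl","wb"))
c=C["wrist"];im=c["color"]
h=cv2.cvtColor(im,cv2.COLOR_RGB2HSV);m=(abs(h[...,0].astype(int)-112)<10)&(h[...,1]>130)&(h[...,2]>50)
n,l,st,ce=cv2.connectedComponentsWithStats(m.astype(np.uint8));i=1+np.argmax(st[1:,4])
print("band",onz(c,*ce[i],.021))
knob_bar({k:C[k] for k in("top","side")},np.array([.512,-.001,.065]))
a=np.hstack([cv2.resize(C["side"]["color"][100:220,240:420],(400,266)),cv2.resize(im,(400,266))])
cv2.imwrite("pics/crop6.png",np.clip(a*1.2,0,255).astype(np.uint8)[...,::-1])
E
```

```text
[ 0.4352 -0.3464  0.1842] [ 0.6723 -0.645   0.7836] [3.1412 0.0003 1.5568]
band [ 0.4345 -0.3465  0.021 ]
top knob [277.6744 192.7674] [274 189   9   8  43] [ 0.5087 -0.0018  0.065 ]
top bar? [253 162  12  12 115] [0.5984 0.06  ] [0.0363 0.0349] 3.411897659301758
top bar? [260 187  35  16 368] [ 0.5137 -0.002 ] [0.0412 0.1064] 8.224804878234863
side knob [269.3143 184.1429] [266 180   8   8  35] [0.5089 0.0001 0.065 ]
side bar? [230 173  13  11 105] [0.6016 0.0489] [0.0355 0.0326] 51.413841247558594
side bar? [252 175  34  32 335] [ 0.5119 -0.0025] [0.0407 0.1062] 8.119732856750488
tri (array([ 0.5106, -0.002 ,  0.0586]), np.float64(0.0007696205952929179))
```

View pics/crop6.png

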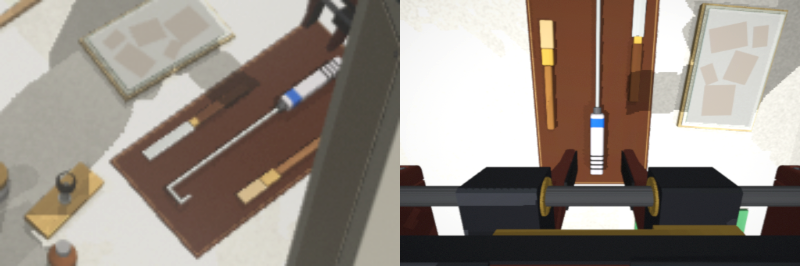

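The picker lies flat at its original spot, with the band at (0.4345,-0.3465), and the weight stands upright at about (0.511,-0.002). Next I measure the press.

```bash
python3 - <<'E'
from meas import *
import pickle
C=pickle.load(open("c6.pkl","rb"));c0=pickle.load(open("c0.pkl","rb"));C["top0"]=c0["top"];C["side0"]=c0["side"]
for n,c in C.items():
    im=cv2.cvtColor(c["color"],cv2.COLOR_RGB2LAB).astype(int);hsv=cv2.cvtColor(c["color"],cv2.COLOR_RGB2HSV).astype(int)
    Y,X=np.mgrid[:384,:512]
    pts=np.array([onz(c,x,y,.010)[:2] for y,x in zip(Y.ravel(),X.ravel())]).reshape(384,512,2)
    ax=np.array([.058,.998]);q=pts-np.array([.6265,-.2626])
    a=q@ax;b=q@np.array([.998,-.058])
    # glass/blotter border tan: b* channel peaks in profiles
    for nm,main,oth,lim,hl in(("len",a,b,.11,.03),("wid",b,a,.07,.06)):
        bins=np.arange(-lim,lim,.002)
        sel=(abs(oth)<hl)
        prof=[(im[...,2][sel&(main>=t)&(main<t+.002)].mean() if (sel&(main>=t)&(main<t+.002)).any() else np.nan) for t in bins]
        prof=np.array(prof);h=len(prof)//2
        lo=[(round(bins[i]*1000+1),round(prof[i]-128)) for i in range(0,16)];hi=[(round(bins[i]*1000+1),round(prof[i]-128)) for i in range(len(prof)-16,len(prof))] if np.isfinite(prof).all() else prof[:16]
        print(n,nm,lo,hi)
    m=((abs(a)<.12)&(abs(b)<.08)&(im[...,2]-128>14)&(hsv[...,0]>15)).astype(np.uint8)
    P=pts[m>0]
    if len(P)>30:
        r=cv2.minAreaRect(P.astype(np.float32));print(n,len(P),np.round(r[0],4),np.round(r[1],4),round(r[2],2))
E
```

```text
top len [(-109, 0), (-107, 0), (-105, 0), (-103, 1), (-101, 3), (-99, 5), (-97, 7), (-95, 6), (-93, 4), (-91, 2), (-89, 1), (-87, 1), (-85, 1), (-83, 2), (-81, 1), (-79, 1)] [(79, 2), (81, 2), (83, 4), (85, 5), (87, 8), (89, 9), (91, 10), (93, 7), (95, 5), (97, 3), (99, 3), (101, 2), (103, 3), (105, 3), (107, 3), (109, 3)]
top wid [(-69, 2), (-67, 2), (-65, 2), (-63, 3), (-61, 4), (-59, 7), (-57, 9), (-55, 9), (-53, 8), (-51, 5), (-49, 4), (-47, 2), (-45, 2), (-43, 2), (-41, 1), (-39, 2)] [(39, 2), (41, 2), (43, 2), (45, 2), (47, 1), (49, 2), (51, 3), (53, 4), (55, 5), (57, 7), (59, 7), (61, 5), (63, 4), (65, 3), (67, 3), (69, 3)]
side len [(-109, 2), (-107, 2), (-105, 2), (-103, 3), (-101, 5), (-99, 9), (-97, 8), (-95, 4), (-93, 4), (-91, 3), (-89, 4), (-87, 3), (-85, 3), (-83, 3), (-81, 3), (-79, 4)] [(79, 4), (81, 5), (83, 6), (85, 7), (87, 12), (89, 15), (91, 12), (93, 9), (95, 6), (97, 5), (99, 4), (101, 5), (103, 5), (105, 5), (107, 5), (109, 5)]
side wid [(-69, 4), (-67, 4), (-65, 4), (-63, 5), (-61, 7), (-59, 9), (-57, 12), (-55, 11), (-53, 8), (-51, 6), (-49, 5), (-47, 4), (
[... 1570 characters left out ...]
)]
side0 len [(-109, 2), (-107, 2), (-105, 2), (-103, 2), (-101, 5), (-99, 9), (-97, 8), (-95, 4), (-93, 4), (-91, 4), (-89, 4), (-87, 4), (-85, 3), (-83, 3), (-81, 3), (-79, 4)] [(79, 5), (81, 6), (83, 5), (85, 5), (87, 11), (89, 17), (91, 13), (93, 8), (95, 6), (97, 5), (99, 5), (101, 3), (103, 2), (105, 2), (107, 2), (109, 2)]
side0 wid [(-69, 4), (-67, 5), (-65, 5), (-63, 6), (-61, 8), (-59, 12), (-57, 16), (-55, 14), (-53, 10), (-51, 6), (-49, 5), (-47, 4), (-45, 3), (-43, 3), (-41, 3), (-39, 4)] [(39, 4), (41, 4), (43, 3), (45, 3), (47, 3), (49, 3), (51, 4), (53, 4), (55, 6), (57, 9), (59, 7), (61, 6), (63, 5), (65, 5), (67, 5), (69, 5)]
side0 90 [ 0.5869 -0.2367] [0.2146 0.0948] 53.47
```

```bash
python3 - <<'E'
from meas import *
import pickle
C=pickle.load(open("c6.pkl","rb"));c0=pickle.load(open("c0.pkl","rb"));C["top0"]=c0["top"];C["side0"]=c0["side"]
ax=np.array([.058,.998]);bx=np.array([.998,-.058]);o=np.array([.6266,-.2666])
for n,c in C.items():
    B=cv2.cvtColor(c["color"],cv2.COLOR_RGB2LAB)[...,2].astype(np.float32)-128
    def samp(a,b):
        P=o+a*ax+b*bx;u,v=proj(c,[P[0],P[1],.0115]);
        return cv2.getRectSubPix(B,(1,1),(float(u),float(v)))[0,0] if 1<u<510 and 1<v<382 else np.nan
    res={}
    for nm in("b-","b+","a-","a+"):
        sg=-1 if nm[1]=="-" else 1
        half=.0565 if nm[0]=="b" else .0935
        L=[]
        for t in np.linspace(-.08,.08,33) if nm[0]=="b" else np.linspace(-.045,.045,19):
            f=np.arange(-.014,.0141,.001)
            p=np.array([samp(t,sg*half+x) if nm[0]=="b" else samp(sg*half+x,t) for x in f])
            if not np.isfinite(p).all():continue
            w=np.clip(p-np.median(p)-2,0,None)
            if w.sum()>5:L.append((t,sg*half+(w*f).sum()/w.sum()))
        if len(L)>8:
            L=np.array(L);k=np.polyfit(*L.T,1);r=abs(L[:,1]-np.polyval(k,L[:,0]));L=L[r<=2*np.median(r)+1e-4];k=np.polyfit(*L.T,1)
            res[nm]=k;print(n,nm,len(L),"mid %.1f mm slope %.4f"%(k[1]*1e3,k[0]))
E
```

```text
top b- 32 mid -56.4 mm slope 0.0367
top b+ 22 mid 56.7 mm slope 0.0286
top a- 17 mid -92.2 mm slope -0.0342
top a+ 19 mid 94.2 mm slope -0.0327
side b- 32 mid -57.5 mm slope 0.0360
side b+ 27 mid 55.8 mm slope 0.0339
side a- 13 mid -93.9 mm slope -0.0405
side a+ 19 mid 93.8 mm slope -0.0358
wrist b- 30 mid -58.3 mm slope 0.0350
wrist b+ 30 mid 54.9 mm slope 0.0331
wrist a- 19 mid -95.1 mm slope -0.0350
top0 b- 29 mid -56.7 mm slope 0.0367
top0 b+ 8 mid 57.9 mm slope 0.0347
top0 a- 16 mid -92.4 mm slope -0.0344
top0 a+ 17 mid 94.9 mm slope -0.0268
side0 b- 33 mid -57.8 mm slope 0.0354
side0 b+ 18 mid 56.4 mm slope 0.0375
side0 a- 15 mid -93.8 mm slope -0.0408
side0 a+ 17 mid 94.1 mm slope -0.0331
```

Emit:
send_rows([
  [0.6,0,0,0,0,0,-0.155],
  [0.6,4.13,1.56,0,0,0,0],
  [0.6,4.13,1.56,0,0,0,0],
  [0.6,4.13,1.56,0,0,0,0],
  [0.6,4.13,1.56,0,0,0,0],
])

```text
time: 15.65
ee_pos: [0.4731, -0.1725, 0.1811]
eef_rot: [-3.14, -0.001, 1.711]
wrist_force: [0.3, -0.5, 0.1]
finger_gap: 0.0525
gripper_force: 0.0
```

Emit:
send_rows([
  [0.6,4.13,1.56,0,0,0,0],
  [0.6,4.13,1.56,0,0,0,0],
  [0.6,4.13,1.56,0,0,0,0],
  [0.6,4.13,1.56,0,0,0,0],
  [0.6,0,0,0,0,0,0],
])

```text
time: 16.27
ee_pos: [0.512, 0.0004, 0.1811]
eef_rot: [-3.14, -0.001, 1.716]
wrist_force: [-0.9, -1.4, -0.0]
finger_gap: 0.0527
gripper_force: 0.0
```

```bash
python3 - <<'E'
from meas import *
import pickle
s=arm.get_state();print(s['ee_pos'],s['eef_rot'])
c=arm.camera("wrist");im=c["color"];h=cv2.cvtColor(im,cv2.COLOR_RGB2HSV).astype(int)
u,v=proj(c,[.512,-.001,.065]);print(u,v)
m=((h[...,0]>12)&(h[...,0]<26)&(h[...,1]>110)&(h[...,2]>80)).astype(np.uint8)
k,l,st,ce=cv2.connectedComponentsWithStats(m)
for i in range(1,k):
    if st[i,4]>300:
        P=np.array([onz(c,*p,.016)[:2] for p in np.argwhere(l==i)[:,::-1]],np.float32);r=cv2.minAreaRect(P);print("bar?",st[i],np.round(r[0],4),np.round(r[1],4),r[2])
Y,X=np.mgrid[:384,:512]
m=((abs(X-u)<60)&(abs(Y-v)<60)&(h[...,2]<70)).astype(np.uint8)
k,l,st,ce=cv2.connectedComponentsWithStats(m)
for i in range(1,k):
    if st[i,4]>100:print("dark",st[i],ce[i],onz(c,*ce[i],.065))
cv2.imwrite("pics/w7.png",im[...,::-1])
E
```

```text
[0.512  0.0004 0.1811] [-3.1399 -0.0005  1.7155]
255.69213565704482 191.93284657417504
bar? [181 103  36  38 646] [0.4407 0.0558] [0.0378 0.0393] 7.889297008514404
bar? [ 319  121   42   43 1426] [0.5979 0.0563] [0.0456 0.0464] 13.77444076538086
bar? [ 238  137   38   92 3001] [ 0.5132 -0.0048] [0.0428 0.1082] 8.126166343688965
bar? [453 181  59  84 933] [ 0.7781 -0.0119] [0.1091 0.0353] 77.61127471923828
bar? [144 257  15  55 324] [ 0.398  -0.1548] [0.0182 0.0791] 5.55027437210083
bar? [185 298 142  41 795] [ 0.539  -0.1854] [0.1902 0.0623] 8.404438018798828
bar? [ 332  326  141   13 1250] [ 0.7374 -0.1778] [0.1896 0.0192] 8.394943237304688
dark [245 183  24  25 202] [256.4604 190.8564] [0.5126 0.0002 0.065 ]
dark [196 216  18  36 577] [203.9081 234.5667] [ 0.466  -0.0534  0.065 ]
dark [297 216  19  36 616] [306.2938 234.5   ] [ 0.5698 -0.0381  0.065 ]
```

Emit:
send_rows([
  [0.6,-0.2,0.1,3,0,0,0],
  [0.6,0,0,3,0,0,0],
  [0.6,0,0,3,0,0,0],
  [0.6,0,0,2,0,0,0],
  [0.6,0,0,0.8,0,0,0],
])

```text
time: 16.95
ee_pos: [0.5122, -0.0048, 0.0626]
eef_rot: [-3.138, -0.0, 1.71]
wrist_force: [-0.6, 0.2, 0.6]
finger_gap: 0.0527
gripper_force: 0.0
```

Emit:
send_rows([
  [0,0,0,0,0,0,0],
  [0,0,0,0,0,0,0],
  [0,0,0,0,0,0,0],
  [0,0,0,0,0,0,0],
  [0,0,0,0,0,0,0],
])

```text
time: 17.58
ee_pos: [0.5142, -0.0037, 0.0649]
eef_rot: [3.14, 0.0, 1.712]
wrist_force: [-1.9, -1.1, 7.3]
finger_gap: 0.0248
gripper_force: 30.0
```

Emit:
send_rows([
  [0,0,0,-0.5,0,0,0],
  [0,0,0,-1.5,0,0,0],
  [0,0,0,-2,0,0,0],
  [0,0,0,-2,0,0,0],
  [0,0,0,0,0,0,0],
])

```text
time: 18.2
ee_pos: [0.5147, -0.0036, 0.1259]
eef_rot: [3.138, 0.001, 1.712]
wrist_force: [-0.5, -0.5, -5.1]
finger_gap: 0.0249
gripper_force: 30.0
```

```bash
python3 - <<'E'
from meas import *
s=arm.get_state();print(s['ee_pos'],s['eef_rot'],s["wrist_force"],s["ft_torque"])
C={n:arm.camera(n) for n in("top","side","wrist")}
p=s["ee_pos"];knob_bar(C,p+[0,0,.002])
E
```

```text
[ 0.5147 -0.0036  0.1259] [3.1382 0.0005 1.7119] [-0.4633 -0.4986 -5.1051] [-0.0723 -0.0727 -0.0243]
top knob [271. 178.] [271 178   1   1   1] [0.536  0.0222 0.1279]
side knob [270.5796 171.0265] [261 164  18  18 226] [ 0.5168 -0.0076  0.1279]
side bar? [230 173  13  13 124] [0.5764 0.0657] [0.0359 0.034 ] 27.808673858642578
side bar? [252 176  17  23 139] [0.5069 0.0232] [0.0408 0.0573] 8.792692184448242
wrist knob [260.9722 236.8333] [250 236  18   5  36] [0.5154 0.001  0.1279]
wrist bar? [226 205  22  25 292] [ 0.4996 -0.0075] [0.0154 0.0187] 8.066465377807617
wrist bar? [262 205  22  26 297] [ 0.5259 -0.0041] [0.0152 0.0197] 9.539023399353027
wrist bar? [232 239  47  30 966] [ 0.5171 -0.0349] [0.0355 0.0243] 8.080587387084961
```

Emit:
send_rows([
  [0,-2,0.5,-1,0,0,0],
  [0,-3.5,0.9,0,0,0,0],
  [0,-4,1.1,0,0,0,0],
  [0,-4,1.1,0,0,0,0],
  [0,-4,1.1,0,0,0,0],
])

```text
time: 18.98
ee_pos: [0.5852, -0.1728, 0.134]
eef_rot: [-3.141, -0.0, 1.711]
wrist_force: [-0.1, 1.3, -5.4]
finger_gap: 0.0252
gripper_force: 30.0
```

Emit:
send_rows([
  [0,-4,1.1,0,0,0,0.08],
  [0,-3.4,0.9,0,0,0,0.08],
  [0,-2.3,0.3,0,0,0,0.074],
  [0,0,0,1,0,0,0],
  [0,0,0,0,0,0,0],
])

```text
time: 19.6
ee_pos: [0.6134, -0.2643, 0.1223]
eef_rot: [-3.138, -0.002, 1.479]
wrist_force: [-0.0, -0.4, -5.4]
finger_gap: 0.0247
gripper_force: 30.0
```

```bash
python3 - <<'E'
from meas import *
s=arm.get_state();print(s['ee_pos'],s['eef_rot'],s["wrist_force"],s["ft_torque"])
y=s['eef_rot'][2];D=np.array([.626,-.2666])-s["ee_pos"][:2]
print("need tool cm",100*D@[np.cos(y),np.sin(y)],100*D@[np.sin(y),-np.cos(y)],"turn",y-1.478)
E
```

```text
[ 0.6134 -0.2643  0.1223] [-3.1379 -0.0015  1.4786] [-0.047  -0.3716 -5.3508] [-0.0367 -0.0679  0.0384]
need tool cm -0.1160989898114696 1.2792434039484404 turn 0.0005642306104072237
```

Emit:
send_rows([
  [0,-0.1,0.7,0,0,0,0],
  [0,0,0.6,1,0,0,0],
  [0,0,0,1.2,0,0,0],
  [0,0,0,0.8,0,0,0],
  [0,0,0,0.3,0,0,0],
])

```text
time: 20.23
ee_pos: [0.6271, -0.2667, 0.09]
eef_rot: [-3.14, -0.001, 1.478]
wrist_force: [0.3, -0.6, -4.8]
finger_gap: 0.025
gripper_force: 30.0
```

```bash
python3 - <<'E'
from meas import *
import pickle
s=arm.get_state();print(s['ee_pos'],s['eef_rot'],s["wrist_force"],s["ft_torque"])
C={n:arm.camera(n) for n in("top","side")};pickle.dump(C,open("c8.pkl","wb"))
p=s["ee_pos"];knob_bar(C,p+[0,0,.002])
E
```

```text
[ 0.6271 -0.2667  0.09  ] [-3.1398 -0.0006  1.4779] [ 0.3245 -0.6452 -4.7816] [ 0.0006 -0.0732  0.0055]
top knob [364.087  157.5217] [361 149   8  17  23] [ 0.625 -0.252  0.092]
side knob [314.8063 100.0225] [307  93  16  18 222] [ 0.6282 -0.2741  0.092 ]
side bar? [294 106  30  19 244] [ 0.6234 -0.2554] [0.0892 0.0436] 84.64734649658203
tri (array([ 0.5917, -0.2248,  0.1822]), np.float64(0.0033686616322336836))
```

Emit:
send_rows([
  [0,0,-0.1,0.25,0,0,0],
  [0,0,0,0.2,0,0,0],
  [0,0,0,0.15,0,0,0],
  [0,0,0,0,0,0,0],
])

```text
time: 20.82
ee_pos: [0.6268, -0.267, 0.0851]
eef_rot: [-3.142, -0.0, 1.478]
wrist_force: [-0.3, 0.3, -5.0]
finger_gap: 0.0246
gripper_force: 30.0
```

Emit:
send_rows([
  [0,0,0,0.1,0,0,0],
  [0,0,0,0,0,0,0],
])

```text
time: 21.08
ee_pos: [0.6268, -0.2669, 0.0841]
eef_rot: [-3.142, -0.0, 1.478]
wrist_force: [0.1, 0.1, -4.8]
finger_gap: 0.0245
gripper_force: 30.0
```

Emit:
send_rows([
  [0,0,0,0.1,0,0,0],
  [0,0,0,0,0,0,0],
])

```text
time: 21.32
ee_pos: [0.6267, -0.2669, 0.0831]
eef_rot: [-3.141, -0.0, 1.478]
wrist_force: [-0.4, -0.6, -5.4]
finger_gap: 0.0244
gripper_force: 30.0
```

Emit:
send_rows([
  [0,0,0,0.1,0,0,0],
  [0,0,0,0,0,0,0],
])

```text
time: 21.58
ee_pos: [0.6268, -0.2669, 0.0821]
eef_rot: [-3.141, -0.0, 1.478]
wrist_force: [-0.4, -0.2, -5.3]
finger_gap: 0.025
gripper_force: 30.0
```

Emit:
send_rows([
  [0,0,0,0.1,0,0,0],
  [0,0,0,0,0,0,0],
])

```text
time: 21.82
ee_pos: [0.6269, -0.267, 0.082]
eef_rot: [3.141, 0.0, 1.478]
wrist_force: [-3.3, 1.8, 4.4]
finger_gap: 0.0248
gripper_force: 30.0
```

Emit:
send_rows([
  [0.6,0,0,0,0,0,0],
  [0.6,0,0,0,0,0,0],
  [0.6,0,0,0,0,0,0],
  [0.6,0,0,-1,0,0,0],
  [0.6,0,0,-3,0,0,0],
])

```text
time: 22.45
ee_pos: [0.6258, -0.2665, 0.1204]
eef_rot: [-3.139, -0.001, 1.478]
wrist_force: [-0.1, 0.0, -0.2]
finger_gap: 0.0523
gripper_force: 0.0
```

Emit:
send_rows([
  [0.6,0,0,-4,0,0,0],
  [0.6,0,0,-4,0,0,0],
  [0.6,-4,0,-2,0,0,0],
  [0.6,-4,0,0,0,0,0],
  [0.6,0,0,0,0,0,0],
])

```text
time: 23.08
ee_pos: [0.6191, -0.3492, 0.2223]
eef_rot: [3.14, 0.001, 1.475]
wrist_force: [0.5, 0.0, -0.6]
finger_gap: 0.0525
gripper_force: 0.0
```

```bash
python3 - <<'E'
from meas import *
C={n:arm.camera(n) for n in("top","side","wrist")}
knob_bar(C,np.array([.6267,-.2668,.082]))
S=C["side"]["color"];W=C["wrist"]["color"]
a=np.hstack([cv2.resize(S[60:330,170:440],(400,400)),cv2.resize(W,(400,400))])
cv2.imwrite("pics/end.png",np.clip(a*1.2,0,255).astype(np.uint8)[...,::-1])
E
```

```text
top knob [366.5215 158.5276] [360 150  16  18 163] [ 0.6257 -0.2623  0.082 ]
top bar? [345 155  16  14 160] [ 0.6281 -0.2323] [0.045  0.0447] 83.39550018310547
side knob [312.4828 105.4483] [310 101   7   8  29] [ 0.6223 -0.2612  0.082 ]
side bar? [294 101  35  25 340] [ 0.6241 -0.266 ] [0.1082 0.0439] 83.40153503417969
wrist knob [262.75    99.9375] [260  98   5   7  16] [ 0.6344 -0.2616  0.082 ]
wrist bar? [ 236   67   38   80 2457] [ 0.6261 -0.2665] [0.0878 0.0429] 84.6360092163086
wrist bar? [245  97  20  15  99] [ 0.626  -0.2619] [0.0149 0.0223] 87.6391372680664
```

View pics/end.png

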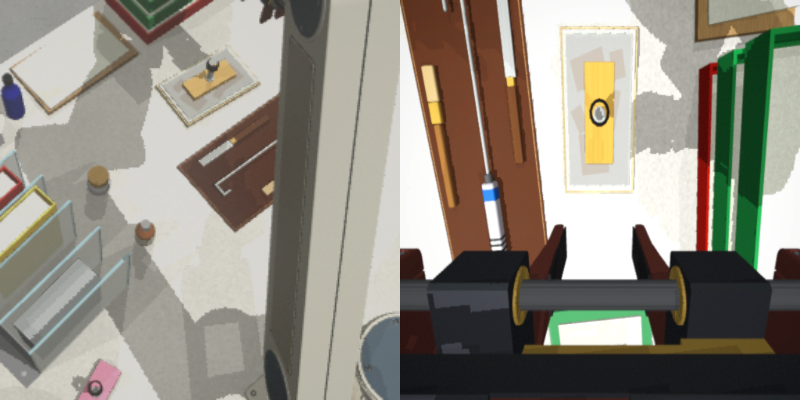

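The wrist view shows the weight upright on the glass, centred at about (0.626,-0.266) and aligned with it. The picker lies flat on the mat, and the jar and bottle still stand where they were. I hand the job in.

```bash
python3 -c "
from workcell import arm
print(arm.job_done())"
```

```text
the job is handed in; nothing more can be done
None
```

The weight was drawn out upright with the hook and set centred lengthways on the cover glass; the hook is back flat on the mat, and I handed the job in at about 23 s of the 72 s allowed.

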